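# One turn on the tile press

## Task

Bring the plate of the tile press down by one turn: push the hand wheel round clockwise (seen from above) by its upright handle, through exactly one full turn, so that the handle stands again where it began. Only push the handle gently from the side with the fingertips, do not grip it, then take the hand away. Leave the tile in the press and everything else on the table where it is, not lifted or pushed about.

Things in the scene. Friction and masses are not known exactly. Their poses are not given: they have to be found in the camera images.
- wheel (a joint): angle of the press's hand wheel, in rad, growing as it turns clockwise seen from above; one turn adds 6.283. It starts anywhere from -2.6 to 2.6 and reaches no stop within one turn. It turns stiffly (about 0.13 N m, that is 2 N at the handle, plus a little more with speed) and stays where it is left.
- wheel_centre (a point): point on the vertical axis of the hand wheel, 210 mm above the table, at half the height of the wheel's handle. The wheel is bare aluminium, level, 164 mm across, with four spokes and a hub; its rim is 14 mm thick and its top is 31 mm below this point; the hub's top nut is 18 mm below it. z points up.
- handle (a point): middle of the upright black handle of the wheel: a cylinder 24 mm in diameter and about 52 mm tall, standing on the rim at the end of one spoke, 75 mm from the wheel's axis. Its top is 24 mm above this point, the rim's top 31 mm below it. It goes round with the wheel (its axis stays upright) and does not spin by itself.
- press: grey bench tile press, fixed to the table, of any heading within 26 degrees; origin at the centre of its underside on the table, base 200 x 220 x 30 mm, two columns and a bridge whose top is 150 mm (its bolt heads 158 mm) above the table. The hand wheel sits above the bridge. x points away from the robot at heading 0.
- plate_face (a point): centre of the underside of the square steel press plate (110 x 110 x 12 mm) under the bridge; one turn of the wheel clockwise lowers it by 8 mm, and it then still stands clear of the tile.
- tile_in_press: plain white tile, 100 x 100 x 12 mm, lying loose on the press's base under the plate; origin at the centre of its underside
- bowl_a: small terracotta glaze bowl, 84 mm across, 40 mm high; bystander standing loose on the table, origin at the centre of its underside
- bowl_b: small blue glaze bowl, 84 mm across, 40 mm high; bystander standing loose on the table, origin at the centre of its underside
- jar: closed glass jar, 64 mm across, 85 mm high; bystander standing loose on the table, origin at the centre of its underside
- relief_tile: loose tile with a raised line pattern, 100 x 100 x 12 mm; bystander standing loose on the table, origin at the centre of its underside
- mug: white mug, 76 mm across, 85 mm high; bystander standing loose on the table, origin at the centre of its underside
- brush: paint brush with a wooden handle, 180 mm long, lying down; bystander on the table, origin on its length
- mould: plaster mould block, 90 x 70 x 50 mm; bystander standing loose on the table, origin at the centre of its underside

How it is judged:
By the outcome, as a careful person would: the job done as asked, in the order asked, and still so for the second after the job is handed in, with the robot touching nothing.
It also fails if it takes over 64 s, if anything falls off the work surface, if the arm or the gripper's body presses on something with over 40 N, if the wrist force passes 120 N, or if a joint passes its speed limit or range.

## Robot

A 6-joint arm with a two-finger parallel gripper is mounted at the origin on the work surface. World frame = base frame: x ahead of the robot, y to its left, z up, the work surface at z = 0. Lengths are in m, angles in degrees, forces in N, time in s.
With the tool pointing down it reaches from about 0.3 to 0.75 m from the base axis. Payload 8.5 kg.
Tool frame: the origin (TCP) lies on the centre line of the jaws, within the pads' length; the fingertips stand env.tcp_to_tips ahead of it and the grasp point (between the pads) lies 8 mm behind it (env.tcp_to_tips is the distance from the TCP to the fingertips, in m); z points along the fingers, y is the direction in which the jaws open and shut (so a half turn about z gives the same grasp; the last joint's range is limited). The gripper opens to 85 mm and grips with 20 to 120 N. Pads are 22 mm wide; open, the fingers measure 114 mm over their backs; the gripper's body (76 mm by 85 mm) begins 54 mm behind the grasp point. The pads swing forward as they close: fully open they stand 13 mm farther back than shut.
Start: joints at [61.232, 21.807, 74.336, -0, 83.858, -12.336], TCP at [0.156, 0.528, 0.242] pointing down, gripper open.
Joint ranges: [-178.18, 178.18], [-50.72, 133.34], [12.68, 142.11], [-81.47, 261.47], [9.98, 163.14], [-165.26, 165.26]. Speed limits (degrees/s): [136.94, 136.94, 180, 180, 180, 180].

## Interface

Orientations are given as a 3x3 rotation matrix whose columns are the frame's x, y, z axes.
In Python, from rig import env gives the robot as it stands. The module is installed in compiled form; this text tells all that it offers.
- The arm moves only by the tool carry_out, never from a script. Its argument "rows" is a list of rows, each an object of numbers: "tx", "ty", "tz": the shift along the tool's x, y, z in cm; "yaw": the turn about the tool's z in rad. In form: [{"tx": .., "ty": .., "tz": .., "yaw": ..}, ...]. A call has 1 to 12 rows; each row shifts and turns the pose as measured when the row begins, along the tool's axes as they then stand; what a row does not reach is not made up. A row lasts 1/10 s, in which the tool goes at most 50 mm and 8.59 degrees, less where a joint would pass 70% of its speed; a pose out of reach is approached as far as the arm can. A call is refused whole if a number of a shift passes 5 or a number of a turn 0.15, either way. A call with a gripper value outside its range is refused whole. "jaw" is the closure, from -1 (fully open) to 1 (shut), set as the call begins (left out, the last holds). The fingers move at their own pace and stop on an object; "squeeze" is the grip in N (left out, the last holds). Time passes only in rows, so rows that do not move let the fingers close. It gives the time, the measured TCP pose, the force and the opening at its end, in the units of the state.
- env.observe(): the state, without advancing time (a new reading comes with each control period).
- env.get_image(name): name is "scene" or "top"; returns the picture (400x640x3 uint8, red, green, blue); there is no depth.
- env.camera_params(name): a dict with "vertical_fov" (degrees; the focal length in pixels is half the picture's height over the tangent of half this angle, whatever the lens; pixels are square), "cx", "cy" (the principal point, pixels), "view" (4x4, takes a point from world to camera coordinates). Camera axes: x right, y up, looking along -z (the intrinsics and any distortion apply to the point x, -y, -z); pixel columns grow to the right and rows downward; lengths in m; the calibration is good to about 2 mm. A picture is of the moment at which its call begins. camera_params takes no time and is no camera call.
- env.close_job(): hands the job in, once; it reports no verdict.
The state is a dict: "time_s": time; "q": joint angles; "qvel": joint speeds; "joint_efforts": joint torques, N m; "position": TCP position; "tool_rot": TCP orientation; "ft_force": force on the tool from outside, world axes, zero at the start; "wrist_torque": the same for the moment, N m; "grip_width": finger opening in m.
Only numpy, scipy, OpenCV 4.12 (cv2) and the standard library are available. Lean on these libraries where they do the work, as an engineer would, in place of code of your own. Each camera call takes 0.05 s, during which the arm holds its last target. There are 200 camera calls.

## Working session

There is one attempt and no reset: what is moved stays moved. The work goes in short steps, Python scripts to look and compute and a tool call to move; the robot and the scene stay as the last step left them, time stands still between calls to the robot, and variables do not carry over. Pictures are saved under pics/ and viewed, about 8 in all and at most 12, crops included, and the job is handed in when it is done.

Besides the shell and the picture viewer there is one more tool, called after "Request:" by a JSON object that holds its "api" and its "payload". carry_out: Moves the arm, as the interface text tells. Its arguments: {"type":"object","properties":{"rows":{"type":"array","items":{"type":"object","properties":{"tx":{"type":"number"},"ty":{"type":"number"},"tz":{"type":"number"},"yaw":{"type":"number"}}}},"jaw":{"type":"number"},"squeeze":{"type":"number"}},"required":["rows"]}

```bash
mkdir -p pics; python3 - <<'E'
from rig import env
import cv2
for n in("scene","top"):
    im=env.get_image(n); cv2.imwrite(f"pics/{n}0.png",im[:,:,::-1]); p=env.camera_params(n); print(n,p)
s=env.observe(); print({k:s[k] for k in("time_s","position","tool_rot","ft_force","grip_width")},env.tcp_to_tips)
E
```

```text
scene {'vertical_fov': 52.31165924196906, 'cx': 319.94752162196255, 'cy': 197.90957171729173, 'view': array([[-0.21945776,  0.97548009,  0.01663996,  0.08701391],
       [-0.71619541, -0.17266027,  0.67620453,  0.31365173],
       [ 0.66249712,  0.13648087,  0.73652599, -1.61707722],
       [ 0.        ,  0.        ,  0.        ,  1.        ]])}
top {'vertical_fov': 45.619067316616125, 'cx': 325.99647804988456, 'cy': 194.46689973220728, 'view': array([[-0.04359631, -0.99903497, -0.00533734,  0.04701049],
       [ 0.97899141, -0.04378557,  0.19914477, -0.58726588],
       [-0.19918629,  0.00345677,  0.97995555, -1.28018531],
       [ 0.        ,  0.        ,  0.        ,  1.        ]])}
{'time_s': 0.1, 'position': array([0.15545616, 0.52730861, 0.24177006]), 'tool_rot': array([[-9.59159736e-01,  2.82864235e-01, -6.51965244e-04],
       [ 2.82864834e-01,  9.59159066e-01, -1.17099625e-03],
       [ 2.94105416e-04, -1.30759049e-03, -9.99999102e-01]]), 'ft_force': array([ 0.47076406,  0.80058147, -0.63006804]), 'grip_width': 0.08538442103505513} 0.011
```

View pics/scene0.png

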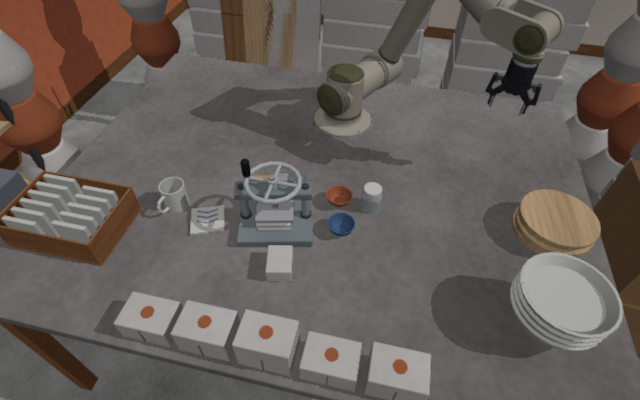

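View pics/top0.png

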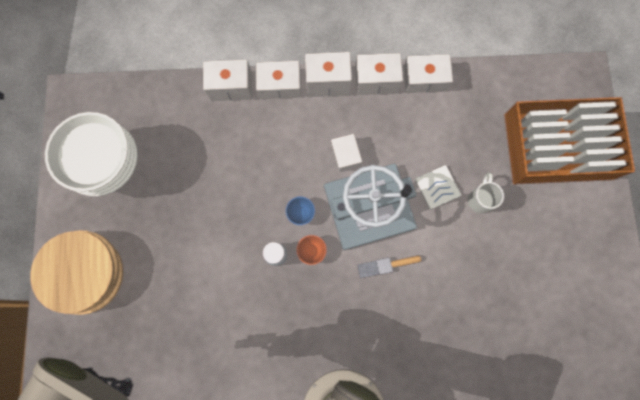

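The top view shows the wheel centred near (375,196) with its black handle at about (406,191). In the scene view the wheel is near (273,182) and the handle near (245,168).

```bash
cat > h.py <<'E'
import numpy as np,cv2
from rig import env
def ray(n,u,v):
    p=env.camera_params(n); V=np.array(p["view"]); f=200/np.tan(np.radians(p["vertical_fov"]/2))
    d=np.array([(u-p["cx"])/f,-(v-p["cy"])/f,-1]); R=V[:3,:3]
    return -R.T@V[:3,3], R.T@d
def onz(n,u,v,z):
    o,d=ray(n,u,v); return o+d*(z-o[2])/d[2]
def proj(n,P):
    p=env.camera_params(n); V=np.array(p["view"]); f=200/np.tan(np.radians(p["vertical_fov"]/2))
    c=V[:3,:3]@P+V[:3,3]; return np.array([p["cx"]+f*c[0]/-c[2],p["cy"]-f*c[1]/-c[2]])
def tri(a,b):
    A=[];B=[]
    for n,(u,v) in(("scene",a),("top",b)):
        o,d=ray(n,u,v); d/=np.linalg.norm(d); M=np.eye(3)-np.outer(d,d); A.append(M);B.append(M@o)
    return np.linalg.lstsq(np.vstack(A),np.hstack(B),rcond=None)[0]
def handle(im,box,th=45):
    x0,y0,x1,y1=box; m=(im[y0:y1,x0:x1].max(2)<th).astype(np.uint8)
    k,l,s,c=cv2.connectedComponentsWithStats(m)
    i=1+np.argmax(s[1:,4]); return c[i]+[x0,y0],s[i]+[x0,y0,0,0,0]
E
python3 - <<'E'
from h import *
T=env.get_image("top");S=env.get_image("scene")
ct,st=handle(T,(390,175,425,210));cs,ss=handle(S,(230,150,262,185))
print(ct,st,cs,ss); print("tri",tri(cs,ct)); print(onz("top",*ct,.21),onz("scene",*cs,.21))
print("centre guesses",onz("top",375,196,.179),onz("scene",273,182,.179), tri((273,182),(375,196)))
def up(im,x0,y0,w,h,k): return cv2.resize(im[y0:y0+h,x0:x0+w,::-1],None,fx=k,fy=k,interpolation=cv2.INTER_CUBIC)
cv2.imwrite("pics/c.png",np.hstack([up(T,325,150,100,100,4),up(S,220,145,100,100,4)]))
E
```

```text
Traceback (most recent call last):
  File "h.py", line 20, in handle
    i=1+np.argmax(s[1:,4]); return c[i]+[x0,y0],s[i]+[x0,y0,0,0,0]
        ~~~~~~~~~^^^^^^^^^
ValueError: attempt to get argmax of an empty sequence
```

```bash
sed -i 's/th=45/th=62/' h.py
python3 - <<'E'
from h import *
T=env.get_image("top");S=env.get_image("scene")
print(T[185:198,400:413].max(2).min(),S[155:180,238:252].max(2).min())
def up(im,x0,y0,w,h,k): return cv2.resize(im[y0:y0+h,x0:x0+w,::-1],None,fx=k,fy=k,interpolation=cv2.INTER_CUBIC)
cv2.imwrite("pics/c.png",np.hstack([up(T,325,150,100,100,4),up(S,220,145,100,100,4)]))
ct,st=handle(T,(395,178,418,204));cs,ss=handle(S,(230,150,262,185))
print(ct,st,cs,ss); print("tri",tri(cs,ct)); print(onz("top",*ct,.21),onz("scene",*cs,.21))
print("centre guesses",onz("top",375,196,.179),onz("scene",273,182,.179), tri((273,182),(375,196)))
E
```

```text
49 7
[405.48571429 191.17142857] [402 186   8  10  35] [245.13138686 167.48175182] [241 159   9  18 137]
tri [ 0.55850529 -0.17772897  0.20598164]
[ 0.55763658 -0.17684369  0.21      ] [ 0.56245171 -0.17600968  0.21      ]
centre guesses [ 0.55482436 -0.1034978   0.179     ] [ 0.56910091 -0.09674851  0.179     ] [ 0.55696783 -0.10322359  0.16586876]
```

View pics/c.png

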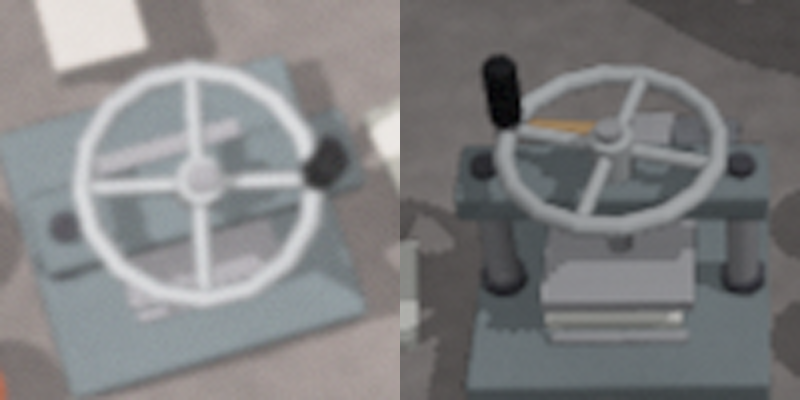

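Request:
{"api": "carry_out", "payload": {"jaw": 1, "squeeze": 20, "rows": [{"tz": -5,"yaw": -0.143},{"yaw": -0.143},{"tx": -2.7,"ty": -4.1},{"tx": -2.7,"ty": -4.1},{"tx": -2.7,"ty": -4.1},{"tx": -2.7,"ty": -4.1},{"tx": -2.7,"ty": -4.1},{"tx": -2.7,"ty": -4.1},{"tx": -2.7,"ty": -4.1},{"tx": -2.7,"ty": -4.1},{"tx": -2.7,"ty": -4.1},{"tx": -2.7,"ty": -4.1}]}}

```text
validation failed for argument at $.ro...
```

```bash
python3 - <<'E'
from h import *
# rim: bright pixels, ellipse on the outer contour
for n,b in(("top",(340,160,402,230)),("scene",(243,158,304,206))):
    pass
T=cv2.imread("pics/top0.png");S=cv2.imread("pics/scene0.png")
from scipy.optimize import least_squares
for n,I,c0,b in(("top",T,(375,195.7),(335,155,415,235)),("scene",S,(272.8,182.3),(235,150,310,210))):
    # outer rim at z=.172: radial bright->dark sampling along projected guess circle
    g=cv2.GaussianBlur(I,(0,0),.6).max(2).astype(float)
    P0=onz(n,*c0,.172); pts=[]
    for a in np.radians(np.arange(0,360,5)):
        rs=np.arange(.060,.092,.0005)
        q=np.array([proj(n,P0+[r*np.cos(a),r*np.sin(a),0]) for r in rs])
        v=cv2.remap(g.astype(np.float32),q[:,0].astype(np.float32)[None],q[:,1].astype(np.float32)[None],1)[0]
        k=np.argmax(v)
        if v[k]>130: pts.append(P0[:2]+rs[k]*np.array([np.cos(a),np.sin(a)]))
    pts=np.array(pts)
    f=least_squares(lambda p:np.hypot(*(pts-p[:2]).T)-p[2],[*P0[:2],.075],loss="soft_l1",f_scale=.002)
    print(n,P0,len(pts),f.x)
s=env.observe(); print(s["time_s"],s["position"],s["tool_rot"],s["q"],s["grip_width"])
E
```

```text
Traceback (most recent call last):
  File "h.py", line 10, in proj
    p=env.camera_params(n); V=np.array(p["view"]); f=200/np.tan(np.radians(p["vertical_fov"]/2))
ValueError: time passes only in moves, steps and waits
```

Request:
{"api": "carry_out", "payload": {"jaw": 1, "squeeze": 20, "rows": [{"tx": 0,"ty": 0,"tz": -5,"yaw": -0.143},{"tx": 0,"ty": 0,"tz": 0,"yaw": -0.143},{"tx": -2.7,"ty": -4.1,"tz": 0,"yaw": 0},{"tx": -2.7,"ty": -4.1,"tz": 0,"yaw": 0},{"tx": -2.7,"ty": -4.1,"tz": 0,"yaw": 0},{"tx": -2.7,"ty": -4.1,"tz": 0,"yaw": 0},{"tx": -2.7,"ty": -4.1,"tz": 0,"yaw": 0},{"tx": -2.7,"ty": -4.1,"tz": 0,"yaw": 0}]}}

```text
time_s: 1.1
position: [0.3213, 0.28, 0.2926]
tool_rot: [[-1.0, -0.022, -0.001], [-0.022, 1.0, -0.002], [0.001, -0.002, -1.0]]
ft_force: [1.4, 0.7, -0.2]
grip_width: 0.0002
```

```bash
python3 - <<'E'
import re
t=open('h.py').read().replace('env.camera_params(n)','CP[n]').replace('def ray','CP={n:env.camera_params(n) for n in("top","scene")}\ndef ray',1)
open('h.py','w').write(t)
E
python3 - <<'E'
from h import *
T=cv2.imread("pics/top0.png");S=cv2.imread("pics/scene0.png")
from scipy.optimize import least_squares
for n,I,c0 in(("top",T,(375,195.7)),("scene",S,(272.8,182.3))):
    g=cv2.GaussianBlur(I,(0,0),.6).max(2).astype(np.float32)
    P0=onz(n,*c0,.175); pts=[]
    for a in np.radians(np.arange(0,360,5)):
        rs=np.arange(.060,.092,.0005)
        q=np.array([proj(n,P0+[r*np.cos(a),r*np.sin(a),0]) for r in rs]).astype(np.float32)
        v=cv2.remap(g,q[:,0][None],q[:,1][None],1)[0]
        k=np.argmax(v)
        if v[k]>130: pts.append(P0[:2]+rs[k]*np.array([np.cos(a),np.sin(a)]))
    pts=np.array(pts)
    f=least_squares(lambda p:np.hypot(*(pts-p[:2]).T)-p[2],[*P0[:2],.075],loss="soft_l1",f_scale=.002)
    print(n,P0,len(pts),f.x)
s=env.observe(); print(s["time_s"],s["position"],s["tool_rot"],s["q"],s["grip_width"])
E
```

```text
top [ 0.55638853 -0.1039813   0.175     ] 72 [ 0.55767631 -0.10047155  0.07373815]
scene [ 0.56661237 -0.09837639  0.175     ] 71 [ 0.56013489 -0.09949029  0.07375964]
1.1 [0.32125209 0.28001822 0.29261072] [[-9.99758345e-01 -2.19697807e-02 -7.61547586e-04]
 [-2.19682780e-02  9.99756809e-01 -1.92835908e-03]
 [ 8.03728010e-04 -1.91116320e-03 -9.99997851e-01]] [ 2.51211857e+01  7.07730522e+00  8.63850150e+01 -8.16539197e-02
  8.66240950e+01 -6.61327798e+01] 0.0002462201181076892
```

Request:
{"api": "carry_out", "payload": {"rows": [{"tx": -2.6,"ty": -4.1,"tz": 0,"yaw": 0.022},{"tx": -2.6,"ty": -4.1,"tz": 0,"yaw": 0},{"tx": -2.6,"ty": -4.1,"tz": 0,"yaw": 0},{"tx": -2.6,"ty": -4.1,"tz": 0,"yaw": 0},{"tx": -2.6,"ty": -4.1,"tz": 0,"yaw": 0},{"tx": -2.6,"ty": -4.1,"tz": 0,"yaw": 0},{"tx": -2.6,"ty": -4.1,"tz": 0,"yaw": 0},{"tx": -2.6,"ty": -4.1,"tz": 0,"yaw": 0},{"tx": -2.6,"ty": -4.1,"tz": 0,"yaw": 0},{"tx": -2.6,"ty": -4.1,"tz": 0,"yaw": 0},{"tx": -2.6,"ty": -4.1,"tz": 0,"yaw": 0}]}}

```text
time_s: 2.2
position: [0.6116, -0.1873, 0.2946]
tool_rot: [[-1.0, 0.003, 0.003], [0.003, 1.0, -0.001], [-0.003, -0.001, -1.0]]
ft_force: [0.7, 0.8, 0.1]
grip_width: -0.0001
```

```bash
python3 - <<'E'
from h import *
T=env.get_image("top");S=env.get_image("scene")
cv2.imwrite("pics/d.png",np.hstack([cv2.resize(I[y:y+130,x:x+130,::-1],None,fx=3,fy=3) for I,x,y in((T,320,130),(S,200,90))]))
s=env.observe();print(s["position"],s["ft_force"],s["q"])
E
```

```text
[ 0.61235014 -0.19047487  0.29191449] [-0.5972817   0.60169843 -1.20984063] [-2.78311011e+01  3.00656876e+01  5.24643513e+01 -1.31946501e-02
  9.74355619e+01 -1.17381092e+02]
```

View pics/d.png

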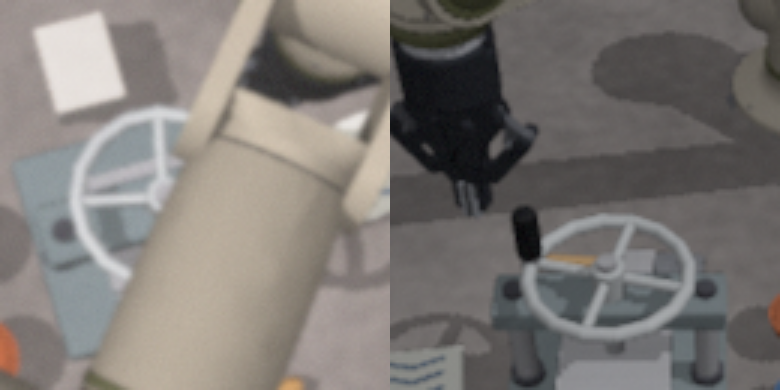

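The picture shows the shut fingers above and beyond the handle. The handle is clear, at about (246,168) in full-frame scene pixels. I'll go down beside it.

Request:
{"api": "carry_out", "payload": {"rows": [{"tx": 0,"ty": 1.4,"tz": 2,"yaw": 0},{"tx": 0,"ty": 0,"tz": 3,"yaw": 0},{"tx": 0,"ty": 0,"tz": 2.7,"yaw": 0},{"tx": 0,"ty": 0,"tz": 0,"yaw": 0}]}}

```text
time_s: 2.7
position: [0.6127, -0.1769, 0.2118]
tool_rot: [[-1.0, 0.01, 0.0], [0.01, 1.0, -0.0], [-0.0, -0.0, -1.0]]
ft_force: [0.5, 0.2, 0.7]
grip_width: 0.0001
```

```bash
cat > plan.py <<'E'
# finger waypoints: handle circle R=.076, finger centre follows on circle; print rows
import sys,numpy as np
from h import *
C=np.array([.559,-.100])
def status(tag):
    s=env.observe();p=s["position"];d=p[:2]-C
    S=env.get_image("scene");cv2.imwrite(f"pics/{tag}.png",S[:,:,::-1])
    print("t",s["time_s"],"pos",p.round(4),"finger ang",np.degrees(np.arctan2(d[1],d[0])).round(1),"r",np.hypot(*d).round(4),"ft",s["ft_force"].round(1),"head",np.degrees(np.arctan2(s["tool_rot"][1,0],s["tool_rot"][0,0])).round(1))
    return s,S
def rows(step,n,R=.077):
    s=env.observe();p=s["position"];R_=s["tool_rot"];d=p[:2]-C;a=np.arctan2(d[1],d[0])
    q=p.copy()
    for i in range(n):
        b=a-np.radians(step)*(i+1); g=np.array([*(C+R*np.array([np.cos(b),np.sin(b)])),.215])
        print((R_.T@(g-q)*100).round(2)); q=g
E
python3 -c "
from plan import *
s,S=status('e'); rows(6,12)"
```

```text
t 2.7 pos [ 0.6127 -0.1769  0.2118] finger ang -55.1 r 0.0938 ft [0.5 0.2 0.7] head 179.4
[ 1.7   0.99 -0.09]
[ 0.72 -0.36 -0.  ]
[ 0.75 -0.29 -0.  ]
[ 0.78 -0.2  -0.  ]
[ 0.8  -0.12 -0.  ]
[ 0.81 -0.04 -0.  ]
[ 0.8   0.05 -0.  ]
[ 0.8   0.13 -0.  ]
[ 0.78  0.21 -0.  ]
[ 0.75  0.29 -0.  ]
[ 0.72  0.37 -0.  ]
[ 0.67  0.44 -0.  ]
```

Request:
{"api": "carry_out", "payload": {"rows": [{"tx": 1.0,"ty": 0.4,"tz": 0,"yaw": 0},{"tx": 1.0,"ty": 0.2,"tz": 0,"yaw": 0},{"tx": 0.75,"ty": -0.2,"tz": 0,"yaw": 0},{"tx": 0.8,"ty": -0.15,"tz": 0,"yaw": 0},{"tx": 0.8,"ty": -0.1,"tz": 0,"yaw": 0},{"tx": 0.8,"ty": 0,"tz": 0,"yaw": 0},{"tx": 0.8,"ty": 0.05,"tz": 0,"yaw": 0},{"tx": 0.8,"ty": 0.13,"tz": 0,"yaw": 0}]}}

```text
time_s: 3.55
position: [0.5454, -0.173, 0.2208]
tool_rot: [[-1.0, 0.009, 0.019], [0.009, 1.0, -0.005], [-0.019, -0.004, -1.0]]
ft_force: [6.5, 3.3, 0.1]
grip_width: -0.0
```

```bash
python3 -c "
from plan import *
s,S=status('f'); rows(6,12)
cv2.imwrite('pics/f2.png',cv2.resize(S[100:250,190:340,::-1],None,fx=4,fy=4))"
```

```text
t 3.55 pos [ 0.5454 -0.173   0.2208] finger ang -100.5 r 0.0742 ft [6.5 3.3 0.1] head 179.5
[ 0.84 -0.06  0.57]
[ 0.76  0.28 -0.01]
[ 0.72  0.35 -0.01]
[ 0.68  0.43 -0.01]
[ 0.64  0.5  -0.01]
[ 0.58  0.56 -0.01]
[ 0.52  0.62 -0.01]
[ 0.45  0.67 -0.01]
[ 0.38  0.71 -0.01]
[ 0.3   0.75 -0.01]
[ 0.22  0.77 -0.01]
[ 0.14  0.79 -0.01]
```

View pics/f2.png

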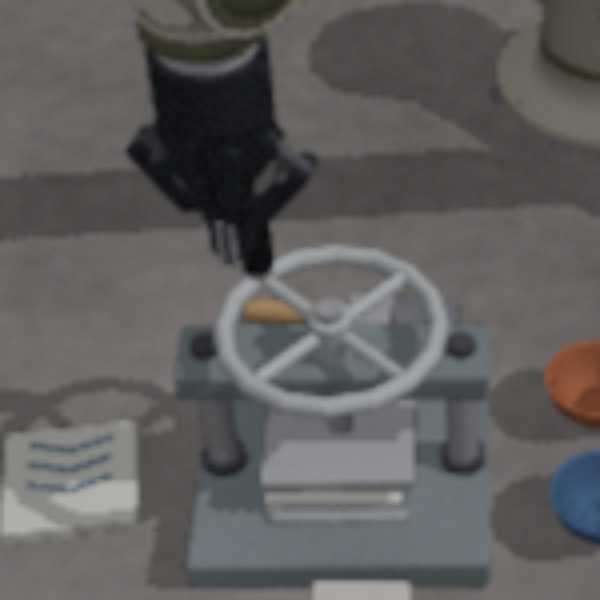

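Request:
{"api": "carry_out", "payload": {"rows": [{"tx": 0.85,"ty": 0.0,"tz": 0.4,"yaw": 0},{"tx": 0.8,"ty": 0.25,"tz": 0.3,"yaw": 0},{"tx": 0.75,"ty": 0.35,"tz": 0.1,"yaw": 0},{"tx": 0.7,"ty": 0.4,"tz": 0.1,"yaw": 0},{"tx": 0.65,"ty": 0.5,"tz": 0.1,"yaw": 0},{"tx": 0.6,"ty": 0.55,"tz": 0.1,"yaw": 0},{"tx": 0.5,"ty": 0.6,"tz": 0.1,"yaw": 0},{"tx": 0.45,"ty": 0.65,"tz": 0.1,"yaw": 0}]}}

```text
time_s: 4.4
position: [0.4906, -0.1402, 0.2093]
tool_rot: [[-1.0, 0.011, 0.029], [0.011, 1.0, -0.012], [-0.029, -0.012, -1.0]]
ft_force: [1.7, -2.7, 0.5]
grip_width: -0.0001
```

```bash
python3 -c "
from plan import *
s,S=status('g'); print(s['tool_rot'].round(3));rows(6,12)"
```

```text
t 4.4 pos [ 0.4906 -0.1402  0.2093] finger ang -149.6 r 0.0793 ft [ 1.7 -2.7  0.5] head 179.4
[[-1.     0.011  0.029]
 [ 0.011  1.    -0.012]
 [-0.029 -0.012 -1.   ]]
[ 0.14  0.83 -0.62]
[ 0.29  0.75 -0.02]
[ 0.21  0.78 -0.01]
[ 0.13  0.8  -0.01]
[ 0.04  0.8  -0.01]
[-0.04  0.8  -0.01]
[-0.13  0.8  -0.01]
[-0.21  0.78 -0.  ]
[-0.29  0.75 -0.  ]
[-0.37  0.72  0.  ]
[-0.44  0.68  0.  ]
[-0.51  0.63  0.01]
```

Request:
{"api": "carry_out", "payload": {"rows": [{"tx": 0.15,"ty": 0.8,"tz": -0.4,"yaw": 0},{"tx": 0.25,"ty": 0.75,"tz": 0,"yaw": 0},{"tx": 0.2,"ty": 0.8,"tz": 0,"yaw": 0},{"tx": 0.1,"ty": 0.8,"tz": 0,"yaw": 0},{"tx": 0.05,"ty": 0.8,"tz": 0,"yaw": 0},{"tx": -0.05,"ty": 0.8,"tz": 0,"yaw": 0},{"tx": -0.1,"ty": 0.8,"tz": 0,"yaw": 0},{"tx": -0.2,"ty": 0.8,"tz": 0,"yaw": 0},{"tx": -0.3,"ty": 0.75,"tz": 0,"yaw": 0}]}}

```text
time_s: 5.35
position: [0.4877, -0.0622, 0.2115]
tool_rot: [[-1.0, 0.011, 0.022], [0.011, 1.0, -0.012], [-0.022, -0.012, -1.0]]
ft_force: [0.0, -3.8, 0.2]
grip_width: -0.0001
```

```bash
python3 -c "
from plan import *
s,S=status('h1'); print(s['tool_rot'].round(3));rows(6,12)
cv2.imwrite('pics/h2.png',cv2.resize(S[100:250,190:340,::-1],None,fx=4,fy=4))"
```

```text
t 5.35 pos [ 0.4877 -0.0622  0.2115] finger ang 152.1 r 0.0807 ft [ 0.  -3.8  0.2] head 179.4
[[-1.     0.011  0.022]
 [ 0.011  1.    -0.012]
 [-0.022 -0.012 -1.   ]]
[-0.76  0.51 -0.33]
[-0.49  0.64  0.  ]
[-0.55  0.59  0.01]
[-0.61  0.53  0.01]
[-0.66  0.46  0.01]
[-0.71  0.39  0.01]
[-0.74  0.31  0.01]
[-0.77  0.23  0.02]
[-0.79  0.15  0.02]
[-0.8   0.07  0.02]
[-0.81 -0.02  0.02]
[-0.8  -0.1   0.02]
```

View pics/h2.png

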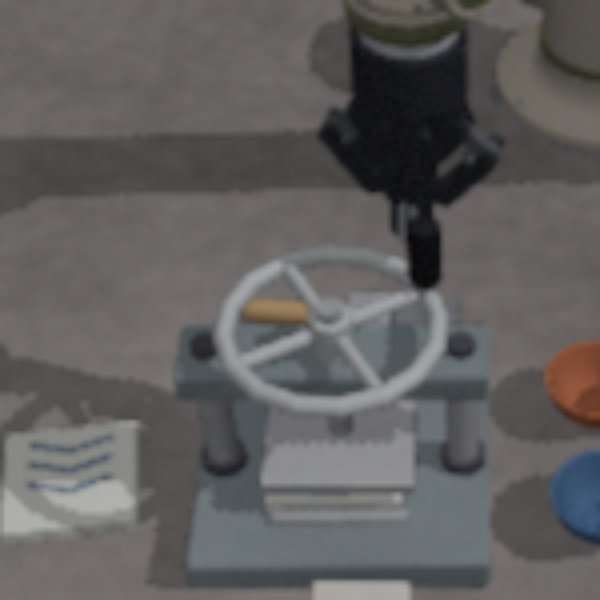

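The handle is at about (296,164) in full-frame scene pixels, roughly 40% of the way round, with the fingertips behind it. I'll keep going.

Request:
{"api": "carry_out", "payload": {"rows": [{"tx": -0.8,"ty": 0.5,"tz": -0.2,"yaw": 0},{"tx": -0.55,"ty": 0.6,"tz": 0,"yaw": 0},{"tx": -0.55,"ty": 0.6,"tz": 0,"yaw": 0},{"tx": -0.6,"ty": 0.5,"tz": 0,"yaw": 0},{"tx": -0.65,"ty": 0.45,"tz": 0,"yaw": 0},{"tx": -0.7,"ty": 0.4,"tz": 0,"yaw": 0},{"tx": -0.75,"ty": 0.3,"tz": 0,"yaw": 0},{"tx": -0.8,"ty": 0.2,"tz": 0,"yaw": 0}]}}

```text
time_s: 6.2
position: [0.544, -0.0223, 0.2129]
tool_rot: [[-1.0, 0.009, 0.015], [0.009, 1.0, -0.009], [-0.015, -0.009, -1.0]]
ft_force: [-3.9, -3.1, 0.9]
grip_width: 0.0003
```

```bash
python3 -c "
from plan import *
s,S=status('i1'); print(s['tool_rot'].round(3));rows(6,12)"
```

```text
t 6.2 pos [ 0.544  -0.0223  0.2129] finger ang 100.9 r 0.0792 ft [-3.9 -3.1  0.9] head 179.5
[[-1.     0.009  0.015]
 [ 0.009  1.    -0.009]
 [-0.015 -0.009 -1.   ]]
[-0.84 -0.1  -0.2 ]
[-0.81  0.02  0.01]
[-0.8  -0.06  0.01]
[-0.79 -0.15  0.01]
[-0.77 -0.23  0.01]
[-0.74 -0.31  0.02]
[-0.71 -0.38  0.02]
[-0.66 -0.46  0.01]
[-0.61 -0.52  0.01]
[-0.55 -0.58  0.01]
[-0.49 -0.64  0.01]
[-0.42 -0.69  0.01]
```

Request:
{"api": "carry_out", "payload": {"rows": [{"tx": -0.85,"ty": -0.1,"tz": 0,"yaw": 0},{"tx": -0.8,"ty": 0,"tz": 0,"yaw": 0},{"tx": -0.8,"ty": -0.05,"tz": 0,"yaw": 0},{"tx": -0.8,"ty": -0.15,"tz": 0,"yaw": 0},{"tx": -0.75,"ty": -0.25,"tz": 0,"yaw": 0},{"tx": -0.75,"ty": -0.3,"tz": 0,"yaw": 0},{"tx": -0.7,"ty": -0.4,"tz": 0,"yaw": 0},{"tx": -0.65,"ty": -0.45,"tz": 0,"yaw": 0}]}}

```text
time_s: 7.05
position: [0.6096, -0.0403, 0.2132]
tool_rot: [[-1.0, 0.009, 0.012], [0.009, 1.0, -0.007], [-0.012, -0.007, -1.0]]
ft_force: [-4.3, 1.6, 1.1]
grip_width: -0.0001
```

```bash
python3 -c "
from plan import *
s,S=status('j1'); print(s['tool_rot'].round(3));rows(6,12)
cv2.imwrite('pics/j2.png',cv2.resize(S[100:250,190:340,::-1],None,fx=4,fy=4))"
```

```text
t 7.05 pos [ 0.6096 -0.0403  0.2132] finger ang 49.7 r 0.0783 ft [-4.3  1.6  1.1] head 179.5
[[-1.     0.009  0.012]
 [ 0.009  1.    -0.007]
 [-0.012 -0.007 -1.   ]]
[-0.5  -0.66 -0.17]
[-0.52 -0.62  0.01]
[-0.45 -0.67  0.01]
[-0.38 -0.71  0.01]
[-0.3  -0.75  0.01]
[-0.23 -0.77  0.01]
[-0.14 -0.79  0.01]
[-0.06 -0.8   0.01]
[ 0.02 -0.81  0.01]
[ 0.11 -0.8   0.  ]
[ 0.19 -0.78  0.  ]
[ 0.27 -0.76  0.  ]
```

View pics/j2.png

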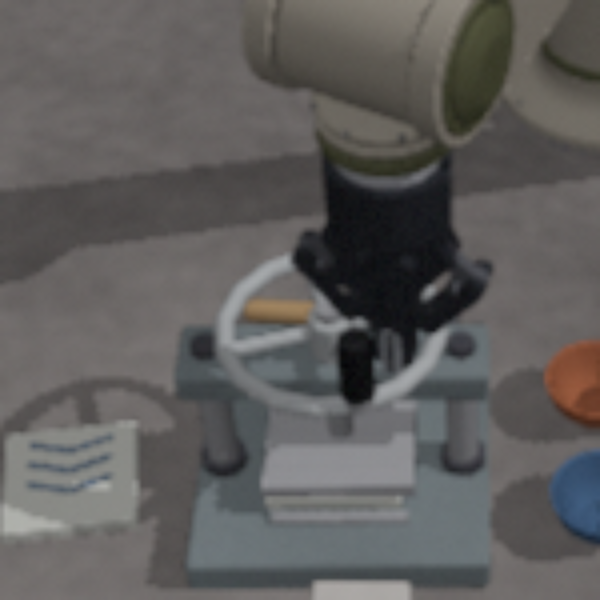

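The handle is at about (279,191) in the scene, with roughly 105° left to go.

Request:
{"api": "carry_out", "payload": {"rows": [{"tx": -0.5,"ty": -0.65,"tz": 0,"yaw": 0},{"tx": -0.5,"ty": -0.6,"tz": 0,"yaw": 0},{"tx": -0.45,"ty": -0.7,"tz": 0,"yaw": 0},{"tx": -0.4,"ty": -0.7,"tz": 0,"yaw": 0},{"tx": -0.3,"ty": -0.75,"tz": 0,"yaw": 0},{"tx": -0.2,"ty": -0.8,"tz": 0,"yaw": 0},{"tx": -0.15,"ty": -0.8,"tz": 0,"yaw": 0},{"tx": -0.05,"ty": -0.8,"tz": 0,"yaw": 0},{"tx": 0,"ty": -0.8,"tz": 0,"yaw": 0},{"tx": 0.1,"ty": -0.8,"tz": 0,"yaw": 0}]}}

```text
time_s: 8.1
position: [0.6372, -0.1193, 0.2138]
tool_rot: [[-1.0, 0.008, 0.015], [0.008, 1.0, -0.003], [-0.015, -0.003, -1.0]]
ft_force: [0.3, 4.4, 0.0]
grip_width: 0.0001
```

```bash
python3 -c "
from plan import *
s,S=status('k1'); print(s['tool_rot'].round(3));rows(6,8)
cv2.imwrite('pics/k2.png',cv2.resize(S[100:250,190:340,::-1],None,fx=4,fy=4))"
```

```text
t 8.1 pos [ 0.6372 -0.1193  0.2138] finger ang -13.9 r 0.0806 ft [0.3 4.4 0. ] head 179.6
[[-1.     0.008  0.015]
 [ 0.008  1.    -0.003]
 [-0.015 -0.003 -1.   ]]
[ 0.61 -0.67 -0.12]
[ 0.32 -0.74 -0.  ]
[ 0.4 -0.7 -0. ]
[ 0.47 -0.66 -0.  ]
[ 0.53 -0.6  -0.01]
[ 0.59 -0.54 -0.01]
[ 0.65 -0.48 -0.01]
[ 0.69 -0.41 -0.01]
```

View pics/k2.png

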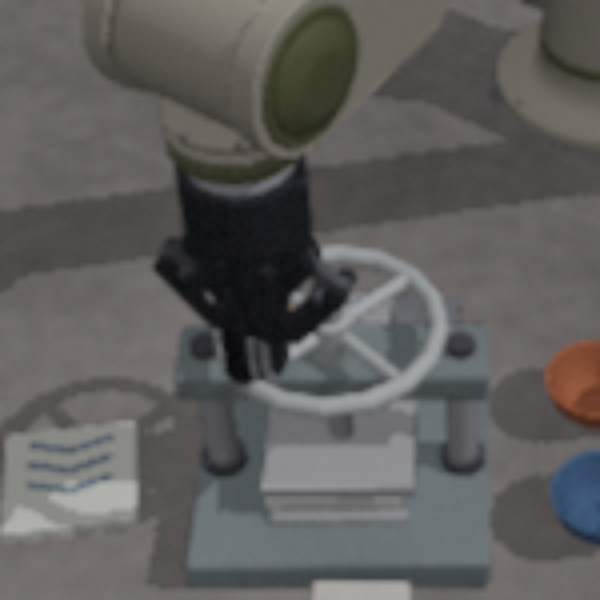

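Request:
{"api": "carry_out", "payload": {"rows": [{"tx": 0.55,"ty": -0.65,"tz": 0,"yaw": 0},{"tx": 0.35,"ty": -0.75,"tz": 0,"yaw": 0},{"tx": 0.4,"ty": -0.7,"tz": 0,"yaw": 0},{"tx": 0.45,"ty": -0.65,"tz": 0,"yaw": 0},{"tx": 0.55,"ty": -0.6,"tz": 0,"yaw": 0}]}}

```text
time_s: 8.65
position: [0.6144, -0.1567, 0.2143]
tool_rot: [[-1.0, 0.008, 0.022], [0.008, 1.0, -0.006], [-0.022, -0.006, -1.0]]
ft_force: [1.6, 4.5, -1.0]
grip_width: 0.0003
```

```bash
cat >> plan.py <<'E'
def prof(I):
    g=cv2.GaussianBlur(I,(0,0),.5).max(2).astype(np.float32); A=np.radians(np.arange(0,360,.5)); out=[]
    c=np.array([.5600,-.0995,.175])
    for r in np.arange(.03,.062,.004):
        q=np.array([proj("scene",c+[r*np.cos(a),r*np.sin(a),0]) for a in A]).astype(np.float32)
        out.append(cv2.remap(g,q[:,0][None],q[:,1][None],1)[0])
    return np.min(out,0)   # a spoke is bright along its whole length
def spokes(I):
    from scipy.signal import find_peaks
    p=prof(I); p=np.r_[p[-40:],p,p[:40]]; k,_=find_peaks(p,prominence=12,distance=40)
    r=[]
    for i in k:
        if 40<=i<760:
            w=p[i-12:i+13]-p[i-12:i+13].min(); w=np.clip(w-.3*w.max(),0,None); r.append((round(float((w*(np.arange(i-12,i+13)-40)).sum()/w.sum()/2),1),int(p[i])))
    return r
E
python3 -c "
from plan import *
for f in 'scene0','k1': print(f,spokes(cv2.imread(f'pics/{f}.png')))
s,S=status('l1'); print(spokes(S),handle(S,(225,150,262,195),50));rows(4,8)
cv2.imwrite('pics/l2.png',cv2.resize(S[100:250,190:340,::-1],None,fx=4,fy=4))"
```

```text
scene0 [(88.9, 145), (180.6, 156), (263.4, 143), (359.1, 158)]
k1 [(56.2, 147), (147.5, 162), (211.4, 41), (343.0, 102)]
t 8.65 pos [ 0.6144 -0.1567  0.2143] finger ang -45.7 r 0.0793 ft [ 1.6  4.5 -1. ] head 179.5
[(25.4, 154), (115.7, 153), (207.7, 152), (270.8, 124), (297.5, 154)] (array([242.17713568, 162.51633166]), array([225, 150,  37,  35, 796]))
[ 0.58 -0.17 -0.07]
[ 0.42 -0.33 -0.01]
[ 0.45 -0.3  -0.01]
[ 0.47 -0.27 -0.01]
[ 0.48 -0.23 -0.01]
[ 0.5  -0.2  -0.01]
[ 0.51 -0.17 -0.01]
[ 0.52 -0.13 -0.01]
```

View pics/l2.png

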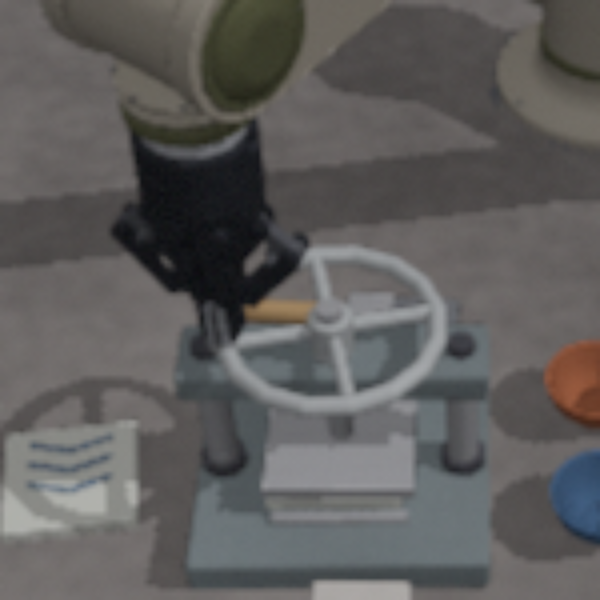

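The spokes show the wheel 26.7° short of its starting phase. I'll do most of that now, then the last part in small steps.

Request:
{"api": "carry_out", "payload": {"rows": [{"tx": 0.5,"ty": -0.2,"tz": 0,"yaw": 0},{"tx": 0.4,"ty": -0.3,"tz": 0,"yaw": 0},{"tx": 0.45,"ty": -0.3,"tz": 0,"yaw": 0},{"tx": 0.45,"ty": -0.25,"tz": 0,"yaw": 0},{"tx": 0,"ty": 0,"tz": 0,"yaw": 0}]}}

```text
time_s: 9.2
position: [0.5939, -0.1698, 0.2145]
tool_rot: [[-1.0, 0.01, 0.022], [0.01, 1.0, -0.009], [-0.022, -0.008, -1.0]]
ft_force: [-0.4, 0.1, 0.2]
grip_width: 0.0004
```

```bash
python3 -c "
from plan import *
s,S=status('m1'); print(spokes(S));rows(2,4)"
```

```text
t 9.2 pos [ 0.5939 -0.1698  0.2145] finger ang -63.5 r 0.0781 ft [-0.4  0.1  0.2] head 179.4
[(7.1, 158), (42.3, 106), (97.8, 153), (189.1, 156), (278.8, 148)]
[ 0.29 -0.02 -0.06]
[ 0.24 -0.11 -0.  ]
[ 0.25 -0.1  -0.  ]
[ 0.25 -0.09 -0.  ]
```

Request:
{"api": "carry_out", "payload": {"rows": [{"tx": 0.25,"ty": -0.05,"tz": 0,"yaw": 0},{"tx": 0.25,"ty": -0.1,"tz": 0,"yaw": 0},{"tx": 0.25,"ty": -0.1,"tz": 0,"yaw": 0},{"tx": 0,"ty": 0,"tz": 0,"yaw": 0}]}}

```text
time_s: 9.65
position: [0.5863, -0.1723, 0.2144]
tool_rot: [[-1.0, 0.009, 0.023], [0.009, 1.0, -0.009], [-0.023, -0.009, -1.0]]
ft_force: [0.5, 0.2, 0.1]
grip_width: 0.0006
```

```bash
python3 -c "
from plan import *
s,S=status('n1'); print(spokes(S));rows(2,3)"
```

```text
t 9.65 pos [ 0.5863 -0.1723  0.2144] finger ang -69.3 r 0.0773 ft [0.5 0.2 0.1] head 179.5
[(1.3, 160), (39.5, 101), (90.8, 147), (183.1, 156), (263.3, 146)]
[ 0.26 -0.06 -0.07]
[ 0.26 -0.08 -0.01]
[ 0.26 -0.08 -0.01]
```

Request:
{"api": "carry_out", "payload": {"rows": [{"tx": 0.13,"ty": -0.03,"tz": 0,"yaw": 0},{"tx": 0.12,"ty": -0.03,"tz": 0,"yaw": 0},{"tx": 0,"ty": 0,"tz": 0,"yaw": 0}]}}

```text
time_s: 10.0
position: [0.5838, -0.1729, 0.2144]
tool_rot: [[-1.0, 0.009, 0.023], [0.009, 1.0, -0.009], [-0.023, -0.009, -1.0]]
ft_force: [0.2, 0.5, 0.5]
grip_width: 0.0003
```

```bash
python3 -c "
from plan import *
s,S=status('o1'); print(spokes(S))
def best(I):
    a=prof(cv2.imread('pics/scene0.png'));b=prof(I);m=np.r_[340:380,520:540,0:30,700:720]  # 170-190,350-15
    i=np.r_[150:210,330:390,690:720,0:30]
    sh=np.arange(-12,13);c=[np.mean((b[(i+k)%720]-a[i])**2) for k in sh];j=int(np.argmin(c));print('shift deg',sh[j]/2,np.round(c[max(0,j-2):j+3]))
best(S)
for _ in range(2): best(env.get_image('scene'))"
```

```text
t 10.0 pos [ 0.5838 -0.1729  0.2144] finger ang -71.2 r 0.077 ft [0.2 0.5 0.5] head 179.5
[(89.3, 148), (181.3, 158), (265.3, 150), (359.6, 159)]
shift deg 0.5 [45. 17.  7. 13. 36.]
shift deg 0.5 [47. 19.  7. 13. 36.]
shift deg 0.5 [46. 18.  6. 12. 34.]
```

Request:
{"api": "carry_out", "payload": {"rows": [{"tx": 0.07,"ty": -0.02,"tz": 0,"yaw": 0},{"tx": 0,"ty": 0,"tz": 0,"yaw": 0},{"tx": -0.5,"ty": 0.1,"tz": 0,"yaw": 0},{"tx": -1.5,"ty": 0,"tz": 0,"yaw": 0},{"tx": -1.5,"ty": 0,"tz": 0,"yaw": 0},{"tx": 0,"ty": 0,"tz": -3,"yaw": 0},{"tx": 0,"ty": 0,"tz": -4,"yaw": 0},{"tx": 0,"ty": -2,"tz": -4,"yaw": 0},{"tx": 0,"ty": -4,"tz": -2,"yaw": 0},{"tx": 0,"ty": -4,"tz": 0,"yaw": 0},{"tx": 0,"ty": -4,"tz": 0,"yaw": 0},{"tx": 0,"ty": 0,"tz": 0,"yaw": 0}]}}

```text
time_s: 11.35
position: [0.6163, -0.3146, 0.3501]
tool_rot: [[-1.0, 0.007, 0.017], [0.007, 1.0, -0.01], [-0.018, -0.01, -1.0]]
ft_force: [-0.1, 0.6, 0.0]
grip_width: -0.0001
```

```bash
python3 -c "
from plan import *
s,S=status('p1'); T=env.get_image('top')
A=cv2.imread('pics/scene0.png');S_=S[:,:,::-1]
for _ in 1,2: print(spokes(env.get_image('scene')))
print(handle(A,(230,150,262,185)),handle(S,(230,150,262,185)))
T0=cv2.imread('pics/top0.png')
print(handle(T0,(395,178,418,204)),handle(T,(395,178,418,204)))
cv2.imwrite('pics/q.png',np.hstack([cv2.resize(I[100:290,150:390],None,fx=1.6,fy=1.6) for I in(A,S_)]))"
```

```text
t 11.35 pos [ 0.6163 -0.3146  0.3501] finger ang -75.1 r 0.2222 ft [-0.1  0.6  0. ] head 179.6
[(88.9, 148), (180.7, 158), (263.3, 146), (359.2, 160)]
[(88.9, 149), (180.7, 158), (263.3, 146), (286.3, 104), (359.1, 160)]
(array([245.13138686, 167.48175182]), array([241, 159,   9,  18, 137])) (array([245.03472222, 167.13194444]), array([240, 158,  10,  19, 144]))
(array([405.94594595, 191.32432432]), array([402, 186,   9,  10,  37])) (array([405.76744186, 191.06976744]), array([402, 186,   9,  10,  43]))
```

View pics/q.png

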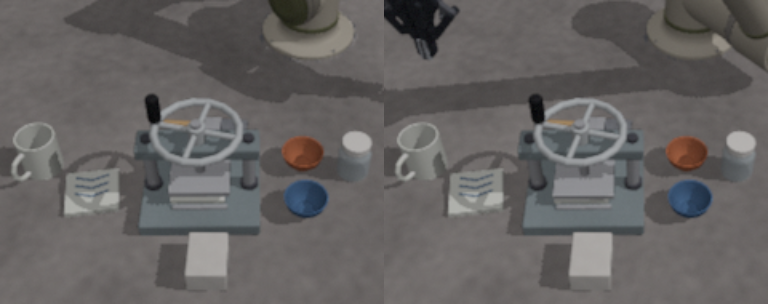

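The spokes match the start to 0.1°, the handle is back in place, and everything else stands where it was. The hand is clear, so I'll hand the job in.

```bash
python3 -c "
from rig import env
print(env.close_job())"
```

```text
the job is handed in; nothing more can be done
None
```

I pushed the hand wheel clockwise through one full turn with the shut fingertips against the side of the handle. I never gripped it, and I then backed off, lifted the hand clear and handed the job in at about 11.5 s.

- **Wheel angle:** the spokes now read 88.9, 180.7, 263.3 and 359.1–359.2°. At the start they read 88.9, 180.6, 263.4 and 359.1°, so the turn is within about 0.1°.
- **Handle:** its position in both cameras is within 0.4 pixel of where it began.
- **Forces:** the wrist force was at most about 7 N in the readings at the end of each move.
- **Other things:** in a before/after pair from the scene camera, by eye, the tile, bowls, jar, mug, mould and relief tile have not moved. The plate stands lower and still clear of the tile. I did not measure any of these, or the brush, which is mostly hidden behind the wheel in that view.
- **Disagreements:**
  - The first hand-picked wheel centre differed by about 15 mm between the two cameras. A rim fit then agreed to 3 mm, and I used that.
  - While pushing, the tool tilted by up to 2° and its height wandered by up to about 1 cm. I corrected the height on the way.

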